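# Unlock the apothecary's medicine chest

## Task

Take the brass key out of its stand, push it fully home in the lock on top of the medicine chest, feeling for the slot, and turn it clockwise as far as it goes to draw the hidden bolt. Then press the brass plunger down to its stop so that the lid springs open. Leave the key in the lock, turned, and leave everything else on the counter where it stands.

Things in the scene. Friction and masses are not known exactly. Their poses are not given: they have to be found in the camera images.
- chest: Camphorwood chest 240 x 200 mm (x, y), fixed. Origin: centre of its underside; x from its front (robot side) to its back, y left, z up. Flat top at z = 114 mm: the front 85 mm is a fixed strip with the lock in a brass plate at left and the brass plunger at right; behind it the lid (152 mm deep, red panel), hinged at the back edge.
- keyhole (a point): Centre of the keyhole's mouth in the top face of the brass lock plate, chest x = -77.5, y = 45, z = 114 mm; axes as the chest. A round hole 26 mm across goes through the plate. 11 mm below the mouth is the flat steel face of a rotor with a slot 21 x 6.8 mm and 18 mm deep, centred under the hole (slot floor 29 mm below the mouth).
- rotor_face (a point): Centre of the rotor face. At the start the slot's long side is off the chest's x axis (two engraved lines) by an unknown angle, 0.4 rad counter-clockwise to 0.7 rad clockwise: feel for it. The rotor is stiff (0.12 N m) and stays as left. The key turns it clockwise to a stop 1.1 rad past the chest's x axis; more than 0.95 rad counts as turned and frees the plunger.
- key: Brass key, 86 mm tall, about 80 g, upright in one slot of the stand (either). Origin: middle of the blade's lower end; z up to the bow, x along the width of blade and bow. Blade 18 x 5 mm (x, y) for z 0 to 31; shank 10 mm thick to z 52; bow (the grip, red spot) 30 x 10 mm for z 52 to 86. Same after a half turn about z. Fully home: lower end 29 mm below the mouth (25 counts).
- key_stand: Pale wooden block 50 x 150 x 40 mm (x, y, z), fixed, with two slots (25 mm deep, long side along x) at y = +42 and -42 mm that hold the two keys upright. Origin: centre of its underside.
- plunger (a joint): Travel of the chest's brass plunger, m: 0 up, 0.008 down on its stop. A spring lifts it (4 N at the top, 8 N at the stop). While the bolt is under it, it stops hard after 1 to 3 mm; once it is down on its stop (the last 1.5 mm) the lid's catch lets go.
- plunger_top (a point): Centre of the top of the plunger's round brass head (27 mm across), 25 mm above the chest's top when up, at chest x = -77.5, y = -50 mm; it moves with the plunger.
- lid (a joint): Angle of the chest's lid, rad: 0 shut, stop at 0.6. Its spring lifts it to the stop in about a second once the catch is released.
- lid_edge (a point): Middle of the lid's front upper edge; shut: chest x = -32.5, z = 114 mm.
- iron_key: Dark iron key with a round bow (38 mm), else of the brass key's sizes, in the stand's other slot. To be left there. Origin: middle of its lower end.
- jar: Blue-and-white porcelain jar, 80 mm across, 106 mm tall, loose. Origin: centre of its foot.
- mortar: Cast-iron mortar, 110 mm across, 85 mm tall, loose. Origin: centre of its foot.
- pestle: Brass pestle standing on its head, 42 mm across, 137 mm tall, loose. Origin: centre of its foot.
- weight_large: Bronze balance weight, 42 mm across, 54 mm tall, loose. Origin: centre of its foot.
- weight_small: Bronze balance weight, 32 mm across, 41 mm tall, loose. Origin: centre of its foot.
Mind the look-alikes: they are no part of the job. Of the things shaped like the key, the brass one is meant.

How it is judged:
On the way, in this order (a step that is already met when the one before it is completed fails the run):
1. the brass key is fully home in the lock: its lower end more than 25 mm below the keyhole's mouth and within 6 mm of its centre (z of key in the frame of keyhole below -0.025 m and horizontal distance between key and keyhole below 0.006 m and angle between key's own z axis and vertical below 0.2 rad), for 0.2 s.
2. the key, still home, is turned more than 0.95 rad from the chest's x axis (all of step 1 and angle between the x axis of key and the x axis of chest, either way round above 0.95 rad), for 0.2 s.
3. the plunger is pressed to its stop (more than 7 mm) with the key still home and turned (all of step 2 and value of joint plunger above 0.007 m), for 0.05 s.
At the end, for the whole second after the job is handed in: The lid stands open by more than 0.5 rad, the plunger is up again (less than 2 mm down), and the brass key stands released and still in the lock, more than 25 mm deep, within 6 mm of the keyhole's centre, within 0.2 rad of upright, turned more than 0.95 rad from the chest's x axis (all of step 2 and value of joint lid above 0.5 rad and value of joint plunger below 0.002 m and linear speed of key below 0.02 m/s and contact force between the fingers and key below 0.1 N); the robot touches nothing.
It fails at once if the iron key is moved more than 25 mm or tipped (distance of iron_key from where it was at the start of the episode above 0.025 m or angle between iron_key's own z axis and vertical above 0.3 rad).
It fails at once if the porcelain jar is moved more than 25 mm or tipped (distance of jar from where it was at the start of the episode above 0.025 m or angle between jar's own z axis and vertical above 0.3 rad).
It fails at once if the mortar or the pestle is moved more than 25 mm or tipped (distance of any of mortar, pestle from where it was at the start of the episode above 0.025 m or angle between any of mortar, pestle's own z axis and vertical above 0.3 rad).
It fails at once if the large or small weight is moved more than 25 mm or tipped (distance of any of weight_large, weight_small from where it was at the start of the episode above 0.025 m or angle between any of weight_large, weight_small's own z axis and vertical above 0.3 rad).
It also fails if it takes over 72 s, if anything falls off the work surface, if the arm or the gripper's body presses on something with over 40 N, if the wrist force passes 120 N, or if a joint passes its speed limit or range.

## Robot

A 6-joint arm with a two-finger parallel gripper is mounted at the origin on the work surface. World frame = base frame: x ahead of the robot, y to its left, z up, the work surface at z = 0. Lengths are in m, angles in rad, forces in N, time in s.
With the tool pointing down it reaches from about 0.35 to 0.775 m from the base axis. Payload 5.5 kg.
Tool frame: the origin (TCP) lies at the very end of the fingers, on their centre line; the grasp point (between the pads) lies 19 mm behind it; z points along the fingers, y is the line along which they close (so a half turn about z gives the same grasp; the last joint's range is limited). The gripper opens to 85 mm and grips with 20 to 120 N. Pads are 22 mm wide; open, the fingers measure 114 mm over their backs; the gripper's body (76 mm by 85 mm) begins 54 mm behind the grasp point. The pads swing forward as they close: fully open they stand 13 mm farther back than shut.
Start: joints at [-1.474, 0.313, 0.046, 1.304, 0, 1.431], TCP at [0.135, -0.559, 0.199] pointing down, gripper open.
Joint ranges: [-2.76, 2.76], [-0.86, 1.69], [-1.03, 1.26], [-2.2, 2.34], [-1.47, 1.5], [-3.14, 3.14]. Speed limits (rad/s): [2.57, 2.57, 3.14, 3.14, 3.14, 3.14].

## Interface

Orientations are given as a unit quaternion [w, x, y, z].
In Python, from workcell import env, cams, ticket, spotter gives the robot as it stands.
- The arm moves only by the tool jog_arm, never from a script. Its argument "increments" is a list that holds one entry, the list of rows, each a list of 7 numbers: the shift along the tool's x, y, z in units of 0.25 m (1.0 is 0.25 m), then the turn, a rotation vector about the tool's x, y, z in units of 180 degrees (1.0 is 180 degrees), then the closure in counts, from 0 (fully open) to 255 (shut). A call has 1 to 20 rows; each row shifts and turns the commanded pose from where the row before left it, along the tool's axes as they then stand; what a row does not reach is not made up. A row lasts 1/10 s, in which the tool goes at most 50 mm and 8.59 degrees, less where a joint would pass 70% of its speed; a pose out of reach is approached as far as the arm can. A call with a number of a shift or a turn outside -1 to 1 is refused whole. A call with a gripper value outside its range is refused whole. The fingers move at their own pace and stop on an object; "force" is the grip in N (left out, the last holds). Time passes only in rows, so rows that do not move let the fingers close. It gives the time, the measured TCP pose, the force, the opening and the grip force at its end, in the units of the state.
- env.get_state(): the state, without advancing time (a new reading comes with each control period).
- cams.read_camera(name): name is "scene" or "side" or "wrist"; returns a dict with "pixels" (420x560x3 uint8, red, green, blue), "fx", "fy", "cx", "cy" (pixels), "xyz" and "attitude" of the camera in the world; the wrist camera has in their place "mount" (4x4, takes a point from camera to tool coordinates, whose origin is the TCP and whose axes are the flange's). Camera axes: x right, y down, z forward; pixel columns grow to the right and rows downward; lengths in m; the calibration is good to about 2 mm. A picture is of the moment at which its call begins: read the wrist's pose just before it. There is no depth.
- ticket.hand_in(): hands the job in; it is judged then, once.
Trained networks look in the newest picture that a camera, given by its name, has taken for a name from the list of things; names that differ only in an ending like _2 or _b are one class to them, and where a whole thing is asked for, a point or a joint stands for the part that bears it (a point fixed in the world has none). Each returns a list of dicts, best first, with "conf" (0 to 1); they miss things now and then, are a little off and sometimes report something else, mostly with a low value. They report only what shows in the picture. A call takes as long as a camera call. They do not tell look-alikes from the thing itself.
- spotter.find_in(target, camera): "uv" ([column, row] in pixels, amid what is visible of it).
- spotter.cut_out(target, camera): "region" (420x560 bool, what is visible of it) and "uv" ([column, row] in pixels, amid what is visible of it).
- spotter.landmark_of(target, camera): "uv" ([column, row] in pixels: a listed point, or the origin of a listed thing).
The state is a dict: "clock": time; "joint_pos": joint angles; "qvel": joint speeds; "tau": joint torques, N m; "tcp_pos": TCP position; "orientation": TCP orientation; "wrist_force": force on the tool from outside, world axes, zero at the start; "ft_torque": the same for the moment, N m; "finger_gap": finger opening in m; "grip_force": force on a finger pad.
Only numpy, scipy, OpenCV 4.12 (cv2) and the standard library are available. Lean on these libraries where they do the work, as an engineer would, in place of code of your own. Each camera call takes 0.05 s, during which the arm holds its last target. There are 200 camera calls.

## Working session

There is one attempt and no reset: what is moved stays moved. The work goes in short steps, Python scripts to look and compute and a tool call to move; the robot and the scene stay as the last step left them, time stands still between calls to the robot, and variables do not carry over. Pictures are saved under pics/ and viewed, at most 10 in all, crops included, and the job is handed in when it is done.

Besides the shell and the picture viewer there is one more tool, called after ">>>" as name([rows], argument=value, ...), one row to a line, values as JSON. jog_arm: Moves the arm, as the interface text tells. Shifts and turns lie within -1 to 1; 1 stands for 0.25 m of shift or 180 degrees of turn. Its arguments: {"type":"object","properties":{"increments":{"type":"array"},"force":{"type":"number"}},"required":["increments"]}

```bash
ls; mkdir -p pics
cat > h.py <<'E'
import numpy as np, cv2
from scipy.spatial.transform import Rotation as R
from workcell import env, cams, ticket, spotter
def q2R(q): return R.from_quat([q[1],q[2],q[3],q[0]]).as_matrix()
def cam(name):
    s=env.get_state(); c=cams.read_camera(name)
    if 'mount' in c:
        M=np.array(c['mount']); Rt=q2R(s['orientation']); 
        return c, Rt@M[:3,:3], np.array(s['tcp_pos'])+Rt@M[:3,3]
    a=np.array(c['attitude']); Rc=a if a.shape==(3,3) else q2R(a)
    return c,Rc,np.array(c['xyz'])
def ray(v,uv):
    c,Rc,p=v; d=Rc@np.array([(uv[0]-c['cx'])/c['fx'],(uv[1]-c['cy'])/c['fy'],1]); return p,d/np.linalg.norm(d)
def atz(v,uv,z):
    p,d=ray(v,uv); return p+d*(z-p[2])/d[2]
def tri(v1,u1,v2,u2):
    p,d=ray(v1,u1);q,e=ray(v2,u2)
    t=np.linalg.lstsq(np.c_[d,-e],q-p,rcond=None)[0]; a=p+d*t[0];b=q+e*t[1]
    return (a+b)/2,np.linalg.norm(a-b)
def save(v,n): cv2.imwrite('pics/'+n+'.png',v[0]['pixels'][:,:,::-1])
E
python3 - <<'E'
from h import *
np.set_printoptions(precision=4,suppress=True)
print(env.get_state())
V={n:cam(n) for n in('scene','side')}
cv2.imwrite('pics/a.png',np.vstack([cv2.resize(V[n][0]['pixels'][:,:,::-1],None,fx=.99,fy=.71) if 0 else V[n][0]['pixels'][:300+120] [:,:,::-1] for n in ('scene',)]))
save(V['side'],'b')
for t in('keyhole','plunger_top','key','iron_key','key_stand','chest','lid_edge','rotor_face','jar','mortar','pestle','weight_large','weight_small'):
    L={n:spotter.landmark_of(t,n)[:3] for n in V}
    print(t,{n:[(np.round(l['uv'],1).tolist(),round(l['conf'],2)) for l in L[n]] for n in V})
    for a in L['scene'][:2]:
        for b in L['side'][:2]: print('   ',*tri(V['scene'],a['uv'],V['side'],b['uv']))
E
```

```text
pics
{'clock': 0.0, 'joint_pos': array([-1.4736,  0.314 ,  0.045 ,  1.3036, -0.    ,  1.4312]), 'qvel': array([-0.0011, -0.0017, -0.0008, -0.0017,  0.0005,  0.0006]), 'tau': array([  0.0004, -48.0623,  29.8534,   0.0195,  -0.0001,   0.    ]), 'tcp_pos': array([ 0.1348, -0.5584,  0.1981]), 'orientation': array([-0.0009,  0.993 ,  0.1181,  0.    ]), 'wrist_force': array([ 0.4252, -0.0227, -0.6606]), 'ft_torque': array([ 0.0558, -0.0155,  0.0071]), 'grip_force': 0.0, 'finger_gap': 0.08560632090078824}
keyhole {'scene': [([316.2, 173.5], 0.87), ([176.0, 265.4], 0.28)], 'side': [([246.4, 252.5], 0.64)]}
    [0.5622 0.1851 0.112 ] 0.011473721038749645
    [ 0.5357 -0.0462 -0.0711] 0.3393626385244113
plunger_top {'scene': [([329.8, 230.0], 0.73)], 'side': [([269.6, 212.7], 0.44)]}
    [0.6389 0.0628 0.0503] 0.09580372606486376
key {'scene': [([184.8, 256.1], 0.67), ([222.0, 244.5], 0.48), ([193.5, 224.6], 0.44)], 'side': [([361.0, 185.3], 0.73), ([369.2, 221.0], 0.61), ([334.2, 208.5], 0.46)]}
    [ 0.4586 -0.1773  0.0067] 0.016399322725103936
    [ 0.4026 -0.132  -0.0551] 0.005792630412463
[... 1049 characters left out ...]
.67)]}
    [ 0.6498 -0.0001 -0.1943] 0.07622277767035457
    [ 0.7389 -0.1637 -0.0015] 0.010198773548913955
mortar {'scene': [([215.7, 346.1], 0.72)], 'side': [([291.5, 129.9], 0.57)]}
    [ 0.7116 -0.2951 -0.0034] 0.005316008341419863
pestle {'scene': [([324.0, 169.5], 0.78)], 'side': [([257.6, 376.0], 0.69)]}
    [ 0.4429  0.3656 -0.0007] 0.0031863606039512233
weight_large {'scene': [([361.6, 182.8], 0.67)], 'side': [([199.5, 351.6], 0.94), ([265.3, 152.3], 0.26)]}
    [0.5694 0.38   0.0012] 0.0004536546282023691
    [0.6883 0.0443 0.2132] 0.1507122309623783
weight_small {'scene': [([391.3, 192.0], 0.54)], 'side': [([155.2, 341.8], 0.73)]}
    [ 0.6582  0.4044 -0.0007] 0.008208777356306658
```

View pics/a.png

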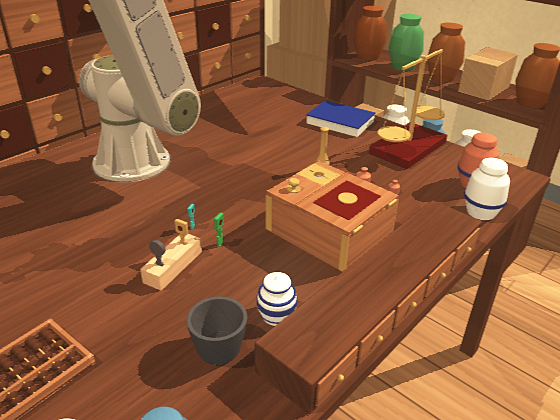

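View pics/b.png

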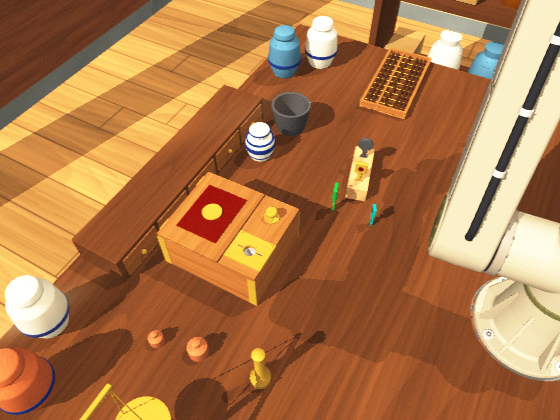

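Scene view: the keys in the stand are dark iron at (158,250) and brass at (181,227). There are also loose keys, teal at (191,215) and green at (219,228). Chest is at (330,215) with the keyhole at (318,174) and the plunger at (294,185). Side view: brass key (361,170), iron (366,147), green (335,195), teal (374,213), keyhole (250,251). The brass bow in the stand slot fits the description. I'll check it with the wrist camera.

>>> jog_arm([
  [[0.13,-0.087,-0.023,0,0,0,100],[0.13,-0.087,-0.023,0,0,0,100],[0.13,-0.087,-0.023,0,0,0,100],[0.13,-0.087,-0.023,0,0,0,100],[0.13,-0.087,-0.023,0,0,0,100],[0.13,-0.087,-0.023,0,0,0,100],[0.13,-0.087,-0.023,0,0,0,100],[0.13,-0.087,-0.023,0,0,0,100],[0.13,-0.087,-0.023,0,0,0,100],[0.13,-0.087,-0.023,0,0,0,100],[0.13,-0.087,-0.023,0,0,0,100],[0,0,0,0,0,0,100],[0,0,0,0,0,0,100]],
], force=60)

```text
clock: 2.7
tcp_pos: [0.4267, -0.242, 0.2623]
orientation: [0.0, 0.993, 0.119, -0.0]
wrist_force: [0.1, -0.2, -0.1]
finger_gap: 0.0523
grip_force: 0.0
```

Run:
```python
from h import *
import pickle
np.set_printoptions(precision=4,suppress=True)
v=cam('wrist'); print(np.array(v[0]['mount']),v[0]['fx'],v[2]); save(v,'w1'); pickle.dump(v,open('w1.pkl','wb'))
for t in('key','iron_key','key_stand'):
    print(t,[(np.round(l['uv'],1).tolist(),round(l['conf'],2),atz(v,l['uv'],.015 if 'stand' not in t else 0)) for l in spotter.landmark_of(t,'wrist')], [(np.round(l['uv'],1).tolist(),round(l['conf'],2)) for l in spotter.find_in(t,'wrist')])
```

```text
[[ 0.0003 -0.9564 -0.292   0.0749]
 [ 1.      0.0001  0.0007  0.    ]
 [-0.0006 -0.292   0.9564 -0.1759]
 [ 0.      0.      0.      1.    ]] 302.620135474936 [ 0.4995 -0.2242  0.4382]
key [([179.4, 99.6], 0.87, array([ 0.4852, -0.092 ,  0.015 ])), ([235.5, 134.9], 0.63, array([ 0.4581, -0.1729,  0.015 ])), ([170.9, 168.7], 0.57, array([ 0.391 , -0.0936,  0.015 ]))] [([161.6, 95.0], 0.93), ([223.0, 141.4], 0.81), ([155.0, 173.6], 0.7)]
iron_key [([294.4, 132.2], 0.62, array([ 0.4807, -0.25  ,  0.015 ]))] [([298.5, 134.8], 0.91)]
key_stand [([264.4, 131.0], 0.9, array([ 0.4716, -0.2095,  0.    ]))] [([264.5, 133.2], 0.62)]
```

View pics/w1.png

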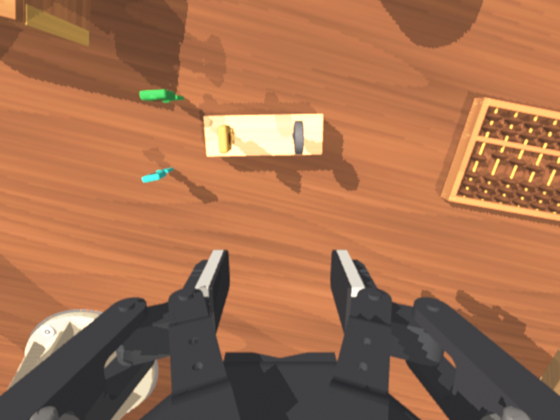

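Wrist view: stand at (205–323, 113–157), brass bow at (225,137) and iron bow at (298,136). Outside the stand are green (158,96) and teal (157,175). I'll crop and measure.

Run:
```python
from h import *
import pickle
np.set_printoptions(precision=4,suppress=True)
v=pickle.load(open('w1.pkl','rb'))
im=v[0]['pixels'][:,:,::-1].copy(); cv2.imwrite('pics/w1c.png',cv2.resize(im[80:200,130:340],None,fx=3.8,fy=3.8,interpolation=cv2.INTER_CUBIC))
hsv=cv2.cvtColor(im,cv2.COLOR_BGR2HSV)
roi=np.zeros((420,560),np.uint8); roi[105:165,195:335]=1
m=((hsv[...,2]>150)&(hsv[...,1]<140)&(roi>0)).astype(np.uint8)
c=max(cv2.findContours(cv2.morphologyEx(m,cv2.MORPH_CLOSE,np.ones((25,25))),0,2)[0],key=cv2.contourArea)
b=cv2.boxPoints(cv2.minAreaRect(c)); print(b); P=np.array([atz(v,u,.04) for u in b]);print(P)
for i in range(4):
    d=P[i]-P[i-1]; print(np.linalg.norm(d),np.degrees(np.arctan2(d[1],d[0])))
print('ctr',P.mean(0))
for r in spotter.cut_out('key','wrist')[:3]:
    print(r['uv'],cv2.minAreaRect(np.argwhere(r['region'])[:,::-1].astype(np.float32)),atz(v,r['uv'],.09))
```

```text
[[202.8251 114.6809]
 [322.9771 112.6445]
 [323.6887 154.6324]
 [203.5368 156.6689]]
[[ 0.4752 -0.1311  0.04  ]
 [ 0.5135 -0.2774  0.04  ]
 [ 0.4632 -0.2929  0.04  ]
 [ 0.4233 -0.1407  0.04  ]]
0.052762304140849085 10.493500470208172
0.15127354114107952 -75.34963971212383
0.05259589744286126 -162.86630853140036
0.15737706863903125 104.67839393083217
ctr [ 0.4688 -0.2105  0.04  ]
[225.5, 140.5] ((225.5, 138.0), (28.0, 15.0), 90.0) [ 0.4567 -0.1722  0.09  ]
[153.7, 174.7] ((157.33847045898438, 174.59230041503906), (8.062257766723633, 28.527986526489258), 60.2551155090332) [ 0.3984 -0.0982  0.09  ]
[158.2, 94.8] ((161.5, 95.0), (12.0, 45.0), 90.0) [ 0.4872 -0.0925  0.09  ]
```

View pics/w1c.png

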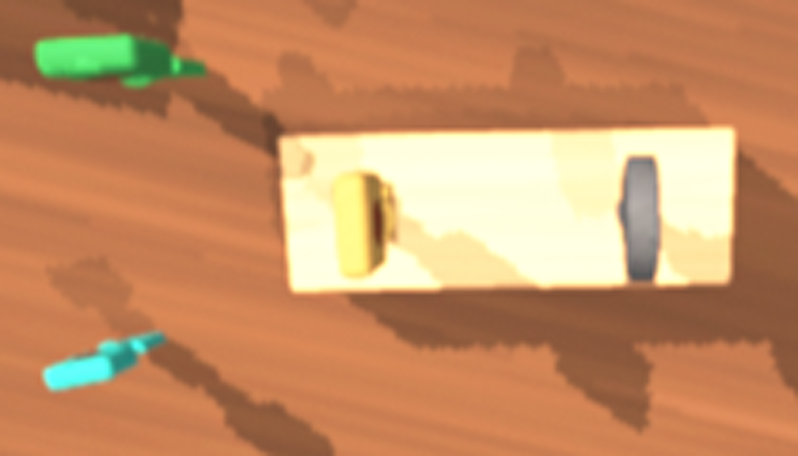

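The crop confirms it: the yellow-brass key sits in the stand's left slot, and the dark iron one is in the right slot. The green and teal keys lie outside the stand. Stand yaw is about 14.7°. I'll move above the brass key for a second view.

>>> jog_arm([
  [[0.062,-0.082,0.12,0,0,-0.006,100],[0.062,-0.082,0.12,0,0,0,100],[0.062,-0.082,0.12,0,0,0,100],[0,0,0,0,0,0,100],[0,0,0,0,0,0,100]],
])

```text
clock: 3.6
tcp_pos: [0.4557, -0.1714, 0.172]
orientation: [-0.0, 0.992, 0.128, -0.001]
wrist_force: [0.2, 0.1, 0.3]
finger_gap: 0.0518
grip_force: 0.0
```

Run:
```python
from h import *
import pickle
np.set_printoptions(precision=4,suppress=True)
w=pickle.load(open('w1.pkl','rb'))
v=cam('wrist'); save(v,'w2'); s=env.get_state(); print(s['tcp_pos'],s['orientation'],s['finger_gap'])
print([(r['uv'],r['conf'],atz(v,r['uv'],.015)) for r in spotter.landmark_of('key','wrist')])
for r in spotter.cut_out('key','wrist')[:3]: print(r['uv'],cv2.minAreaRect(np.argwhere(r['region'])[:,::-1].astype(np.float32)))
print(spotter.landmark_of('iron_key','wrist')[:1])
```

```text
[ 0.4564 -0.1723  0.173 ] [0.0005 0.9919 0.1274 0.0003] 0.05199178419390305
[([196.4, 217.8], 0.76, array([ 0.3911, -0.0883,  0.015 ])), ([280.5, 183.8], 0.71, array([ 0.4551, -0.1727,  0.015 ])), ([211.4, 136.9], 0.71, array([ 0.4862, -0.0877,  0.015 ])), ([316.3, 176.8], 0.56, array([ 0.473 , -0.2094,  0.015 ]))]
[278.6, 200.2] ((279.0, 197.0), (42.0, 14.0), 90.0)
[184.6, 233.9] ((187.22000122070312, 230.96002197265625), (16.600000381469727, 40.0), 53.13010025024414)
[196.9, 140.3] ((195.50340270996094, 140.0290069580078), (15.598306655883789, 45.86018753051758), 83.2901611328125)
[{'uv': [354.6, 180.6], 'conf': 0.72}]
```

View pics/w2.png

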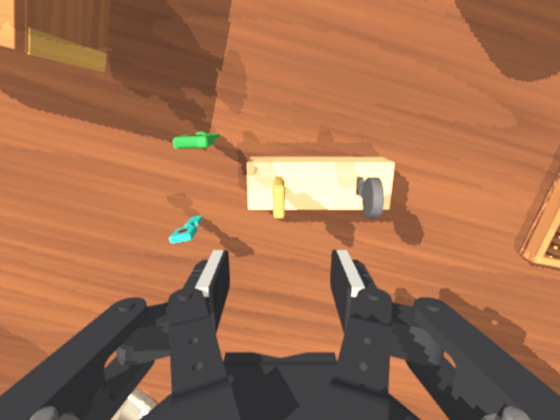

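The brass key at (279,198) lies on the finger centre line (280), and the iron key at (373,197) is clear of the fingers. Now checking its height.

Run:
```python
from h import *
import pickle
w=pickle.load(open('w1.pkl','rb'))
v=cam('wrist')
print(tri(w,(224,140),v,(278.6,200)), tri(w,(235.5,134.9),v,(280.5,183.8)))
s=env.get_state();Rt=q2R(s['orientation']);print(s['tcp_pos'],Rt.T@(np.array([.4568,-.172,.065])-s['tcp_pos']),np.degrees(np.arctan2(Rt[1,0],Rt[0,0])))
```

```text
(array([ 0.45798888, -0.17141872,  0.09274893]), np.float64(0.0018429115834434563)) (array([ 0.4590561 , -0.17410729,  0.02605333]), np.float64(0.000375781065800952))
[ 0.45680756 -0.17282992  0.17355003] [ 1.49078963e-05 -1.02231709e-03  1.08548392e-01] 14.568348474624713
```

>>> jog_arm([
  [[0.004,-0.003,0.1,0,0,0,100],[0,0,0.1,0,0,0,100],[0,0,0.1,0,0,0,100],[0,0,0.08,0,0,0,100],[0,0,0.06,0,0,0,100],[0,0,0,0,0,0,100],[0,0,0,0,0,0,255],[0,0,0,0,0,0,255],[0,0,0,0,0,0,255],[0,0,0,0,0,0,255],[0,0,0,0,0,0,255],[0,0,0,0,0,0,255]],
], force=80)

```text
clock: 5.05
tcp_pos: [0.4581, -0.1712, 0.0637]
orientation: [0.001, 0.992, 0.127, 0.001]
wrist_force: [0.3, -0.5, 6.4]
finger_gap: 0.0067
grip_force: 78.6
```

>>> jog_arm([
  [[0,0,-0.05,0,0,0,255],[0,0,-0.08,0,0,0,255],[0,0,-0.12,0,0,0,255],[0,0,-0.15,0,0,0,255],[0,0,-0.15,0,0,0,255],[0,0,-0.05,0,0,0,255],[0,0,0,0,0,0,255]],
])

```text
clock: 5.75
tcp_pos: [0.4582, -0.1712, 0.2143]
orientation: [0.001, 0.992, 0.128, 0.002]
wrist_force: [0.1, 0.0, -1.0]
finger_gap: 0.0064
grip_force: 78.6
```

Run:
```python
from h import *
np.set_printoptions(precision=4,suppress=True)
v=cam('wrist'); s=env.get_state(); print(s['tcp_pos'],s['finger_gap'],s['wrist_force'])
a=v[0]['pixels'][:,:,::-1]
x=cam('side')[0]['pixels'][:,:,::-1]
cv2.imwrite('pics/c.png',np.hstack([cv2.resize(a[150:330,200:360],(400,450),interpolation=2),cv2.resize(x[90:250,290:432],(400,450),interpolation=2)]))
```

```text
[ 0.4572 -0.1706  0.2123] 0.006615712903096219 [ 0.4418  0.4793 -0.7558]
```

View pics/c.png

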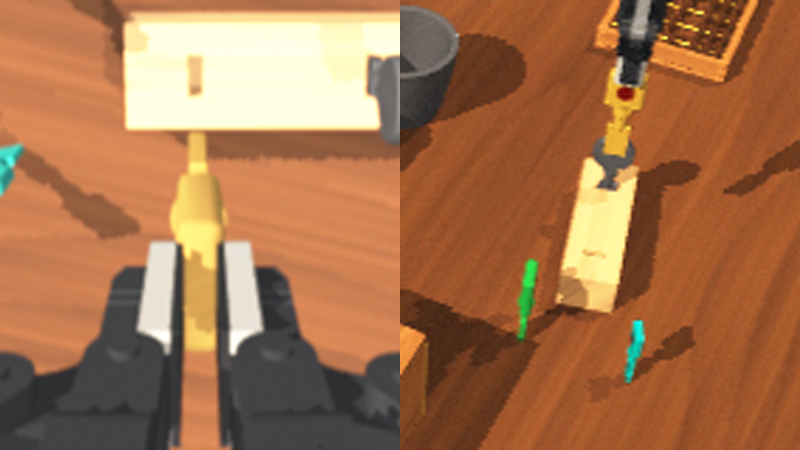

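Brass key is in the grip, with the bow between the pads, its slot in the stand empty and the iron key undisturbed. Next I'll measure the lower end in the tool frame and the chest more closely.

Run:
```python
from h import *
np.set_printoptions(precision=4,suppress=True)
s=env.get_state(); Rt=q2R(s['orientation']); p=np.array(s['tcp_pos']); e=p+Rt@[0,0,.0487]; print('pred',e)
for n in('wrist','side','scene'):
    v=cam(n); c=v[0]; q=v[1].T@(e-v[2]); print(n,'pred uv',c['cx']+c['fx']*q[0]/q[2],c['cy']+c['fy']*q[1]/q[2])
    print([(r['uv'],round(r['conf'],2)) for r in spotter.landmark_of('key',n)])
S=cam('scene');D=cam('side')
for t in('keyhole','plunger_top','lid_edge'):
    a=spotter.find_in(t,'scene')[:1],spotter.find_in(t,'side')[:1]
    print(t,[[(r['uv'],round(r['conf'],2)) for r in k] for k in a])
print('kh',tri(S,(318,174),D,(250,251)),'pl',tri(S,(294,182),D,(271,211)))
```

```text
pred [ 0.4564 -0.1702  0.1624]
wrist pred uv 279.3752515989093 213.62913398801322
[([281.1, 219.3], 0.89), ([220.4, 133.6], 0.72), ([205.2, 207.0], 0.53)]
side pred uv 366.152106314143 145.0799436536794
[([333.8, 211.3], 0.69), ([249.8, 246.6], 0.5), ([368.2, 144.3], 0.48)]
scene pred uv 177.13355772118575 196.81493947688097
[([178.5, 199.0], 0.55), ([192.9, 223.8], 0.52), ([221.6, 243.3], 0.5)]
keyhole [[([329.8, 212.7], 0.9)], [([229.7, 234.8], 0.75)]]
plunger_top [[([291.6, 180.8], 0.57)], [([270.2, 212.7], 0.68)]]
lid_edge [[([346.1, 201.5], 0.97)], [([211.2, 215.8], 0.69)]]
kh (array([0.5623, 0.1823, 0.1123]), np.float64(0.0008430259982624518)) pl (array([0.5669, 0.085 , 0.1341]), np.float64(0.0008956401622019467))
```

>>> jog_arm([
  [[0.064,-0.162,-0.014,0,0,0,255],[0.064,-0.162,-0.014,0,0,0,255],[0.064,-0.162,-0.014,0,0,0,255],[0.064,-0.162,-0.014,0,0,0,255],[0.064,-0.162,-0.014,0,0,0,255],[0.064,-0.162,-0.014,0,0,0,255],[0.064,-0.162,-0.014,0,0,0,255],[0.064,-0.162,-0.014,0,0,0,255],[0,0,0,0,0,0.033,255],[0,0,0,0,0,0.033,255],[0,0,0,0,0,0,255],[0,0,0,0,0,0,255]],
])

```text
clock: 7.75
tcp_pos: [0.503, 0.14, 0.2402]
orientation: [-0.014, 0.999, 0.05, -0.001]
wrist_force: [-0.7, -0.5, -1.3]
finger_gap: 0.0066
grip_force: 78.8
```

Run:
```python
from h import *
import pickle
np.set_printoptions(precision=4,suppress=True)
v=cam('wrist'); s=env.get_state(); print(s['tcp_pos'],s['orientation'],s['finger_gap'],s['wrist_force']); save(v,'d'); pickle.dump(v,open('d.pkl','wb'))
for t,z in (('keyhole',.114),('rotor_face',.103),('plunger_top',.139),('lid_edge',.114),('key',.19)):
    print(t,[(r['uv'],round(r['conf'],2),atz(v,r['uv'],z)) for r in spotter.landmark_of(t,'wrist')[:2]])
```

```text
[0.5029 0.1403 0.2403] [-0.0143  0.9986  0.0503 -0.0013] 0.006371007782158915 [-0.2078  0.136  -0.857 ]
keyhole [([247.4, 125.0], 0.84, array([0.5633, 0.181 , 0.114 ]))]
rotor_face [([248.8, 125.0], 0.6, array([0.5629, 0.181 , 0.103 ]))]
plunger_top [([350.4, 134.2], 0.74, array([0.5659, 0.086 , 0.139 ]))]
lid_edge [([298.5, 74.5], 0.65, array([0.6129, 0.1371, 0.114 ]))]
key [([278.5, 216.1], 0.82, array([0.5001, 0.142 , 0.19  ])), ([443.1, 199.1], 0.7, array([0.5276, 0.0183, 0.19  ]))]
```

View pics/d.png

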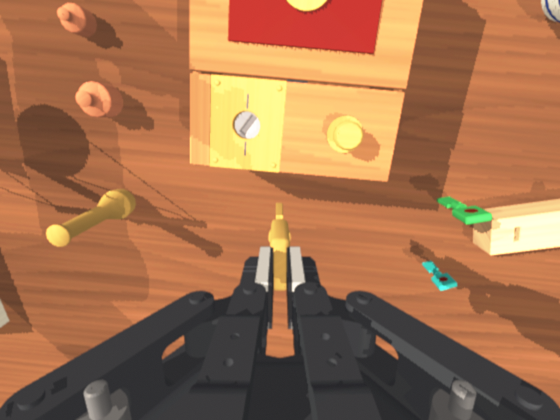

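The view shows the key's lower end at (279,205), the keyhole at (247,125) with engraved lines running (249,95)–(245,155), and the plunger at (347,134). The rotor slot is visible, tilted clockwise. Measuring angles and the tool tilt next.

Run:
```python
from h import *
import pickle
np.set_printoptions(precision=4,suppress=True)
v=pickle.load(open('d.pkl','rb')); im=v[0]['pixels'][:,:,::-1]
ang=lambda a,b,z:np.degrees(np.arctan2(*((atz(v,b,z)-atz(v,a,z))[[1,0]])))
print('edges -y dir',ang((191,163),(388,181),.114),ang((192,72),(405,91),.114),'line x',ang((245,155),(249,95),.114))
# metric top view of lock at z=.103, world-aligned: col=-y,row=-x ; 0.1mm... 
K=np.array([.563,.181]); n=560; h=.018
def rect(z,h):
    pts=np.array([[K[0]+h,K[1]+h],[K[0]+h,K[1]-h],[K[0]-h,K[1]-h],[K[0]-h,K[1]+h]])
    uv=[]
    for p in pts:
        c=v[0];q=v[1].T@(np.r_[p,z]-v[2]); uv.append([c['cx']+c['fx']*q[0]/q[2],c['cy']+c['fy']*q[1]/q[2]])
    H=cv2.getPerspectiveTransform(np.float32(uv),np.float32([[0,0],[400,0],[400,400],[0,400]]))
    return cv2.warpPerspective(im,H,(400,400),flags=cv2.INTER_CUBIC)
cv2.imwrite('pics/e.png',np.hstack([rect(.114,.03),rect(.103,.018)]))
Rt=q2R(env.get_state()['orientation']); print(Rt)
```

```text
edges -y dir -89.22166648282953 -89.12936930049928 line x -0.0054027025771677655
[[ 0.9949  0.1012 -0.0041]
 [ 0.1012 -0.9945  0.0284]
 [-0.0012 -0.0286 -0.9996]]
```

View pics/e.png

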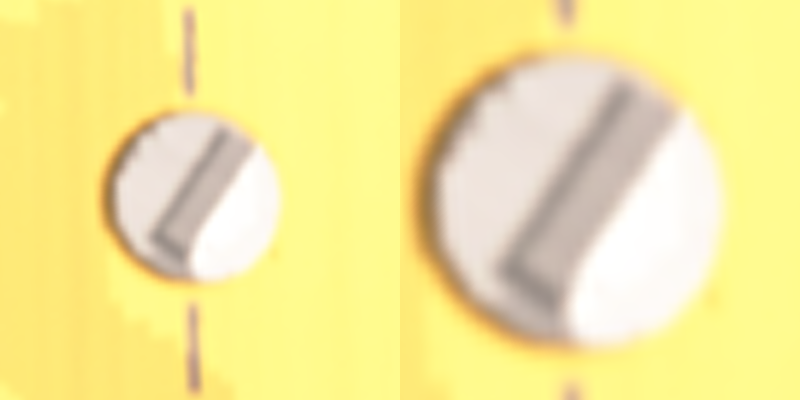

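The slot is at -33.3° world and the chest yaw is +0.9°, so the slot sits 0.60 rad clockwise of the chest's x axis. Joint 6 is at its limit here, which explains the small tilt. I'll use the half-turn-equivalent grasp by rotating counter-clockwise 141° to yaw 147°.

>>> jog_arm([
  [[0,0,0,0,0,-0.046,255],[0,0,0,0,0,-0.046,255],[0,0,0,-0.009,0,0,255],[0,0,0,0,0,-0.046,255],[0,0,0,0,0,-0.046,255],[0,0,0,0,0,-0.046,255],[0,0,0,0,0,-0.046,255],[0,0,0,0,0,-0.046,255],[0,0,0,0,0,-0.046,255],[0,0,0,0,0,-0.046,255],[0,0,0,0,0,-0.046,255],[0,0,0,0,0,-0.046,255],[0,0,0,0,0,-0.046,255],[0,0,0,0,0,-0.046,255],[0,0,0,0,0,-0.046,255],[0,0,0,0,0,-0.046,255],[0,0,0,0,0,-0.046,255],[0,0,0,0,0,-0.046,255],[0,0,0,0,0,0,255]],
])

```text
clock: 9.95
tcp_pos: [0.5028, 0.1407, 0.2403]
orientation: [0.003, 0.289, 0.957, 0.002]
wrist_force: [-0.7, 0.2, -1.1]
finger_gap: 0.0066
grip_force: 78.8
```

```bash
cat > st.py <<'E'
from h import *
np.set_printoptions(precision=4,suppress=True)
s=env.get_state(); Rt=q2R(s['orientation']); p=np.array(s['tcp_pos'])
print(p,'yaw',np.degrees(np.arctan2(Rt[1,0],Rt[0,0])),'j6',s['joint_pos'][5],s['wrist_force'],s['ft_torque']); print(Rt)
E
python3 - <<'E'
from st import *
e=p+Rt@[0,0,.0487]; print('pred',e); O={}
for n in('wrist','side','scene'):
    v=cam(n); c=v[0]; q=v[1].T@(e-v[2]); print(n,'pred uv',c['cx']+c['fx']*q[0]/q[2],c['cy']+c['fy']*q[1]/q[2])
    L=spotter.landmark_of('key',n); O[n]=(v,L); print([(r['uv'],round(r['conf'],2)) for r in L])
print('to keyhole (tool)',Rt.T@(np.array([.5628,.1813,.19])-p))
E
```

```text
[0.5028 0.1407 0.2403] yaw 146.40845648032044 j6 0.7049886073579147 [-0.7427  0.2311 -1.0644] [-0.0595  0.0399  0.0074]
[[-0.833   0.5532  0.0071]
 [ 0.5533  0.833   0.0014]
 [-0.0052  0.0051 -1.    ]]
pred [0.5031 0.1408 0.1916]
wrist pred uv 279.3178082117599 212.61021831895252
[([100.6, 185.8], 0.93), ([279.4, 214.4], 0.83), ([149.3, 242.2], 0.6)]
side pred uv 284.8039522057376 225.44479943761868
[([285.4, 224.9], 0.69), ([369.1, 221.4], 0.57), ([335.1, 206.8], 0.56), ([241.1, 225.4], 0.37)]
scene pred uv 290.01223066451405 143.5320609942241
[([194.7, 225.8], 0.68), ([219.8, 243.9], 0.62), ([287.9, 147.2], 0.54)]
to keyhole (tool) [-0.0273  0.0668  0.0508]
```

>>> jog_arm([
  [[-0.055,0.135,0,0.0016,0.0016,0,255],[-0.055,0.135,0,0,0,0,255],[0,0,0.1,0,0,0,255],[0,0,0.1,0,0,0,255],[0,0,0.05,0,0,0,255],[0,0,0,0,0,0,255],[0,0,0,0,0,0,255]],
])

```text
clock: 10.95
tcp_pos: [0.5631, 0.1815, 0.1787]
orientation: [-0.0, 0.288, 0.958, 0.0]
wrist_force: [0.1, -0.5, -1.4]
finger_gap: 0.0064
grip_force: 78.8
```

Run:
```python
from st import *
v=cam('wrist'); a=v[0]['pixels'][:,:,::-1]
x=cam('side')[0]['pixels'][:,:,::-1]; y=cam('scene')[0]['pixels'][:,:,::-1]
f=lambda i,c,r:cv2.resize(i[r:r+80,c:c+52],(266,410),interpolation=2)
cv2.imwrite('pics/f.png',np.hstack([f(a,254,175),f(x,224,200),f(y,292,120)]))
```

```text
[0.5631 0.1815 0.1787] yaw 146.4962081605311 j6 0.7604276380808317 [ 0.1037 -0.4876 -1.4012] [-0.0053 -0.0187  0.0027]
[[-0.8338  0.552   0.0001]
 [ 0.552   0.8338  0.0008]
 [ 0.0003  0.0007 -1.    ]]
```

View pics/f.png

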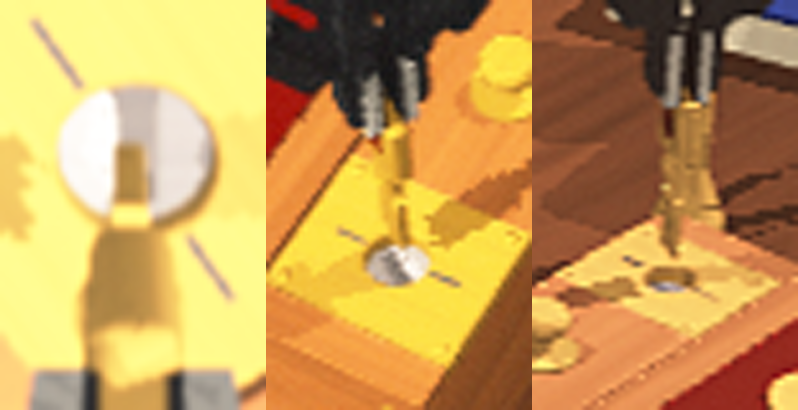

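Wrist crop: the slot and blade are parallel, with the slot about 9 crop px right of the blade. I'll quantify the remaining offset.

Run:
```python
from st import *
v=cam('wrist'); im=v[0]['pixels']; c=v[0]
pr=lambda P:(lambda q:(c['cx']+c['fx']*q[0]/q[2],c['cy']+c['fy']*q[1]/q[2]))(v[1].T@(P-v[2]))
print('axis at mouth',pr(p+Rt@[0,0,p[2]-.114]),'rotor',pr(p+Rt@[0,0,p[2]-.103]),'blade far edge',pr(p+Rt@[.009,0,.0487]))
hsv=cv2.cvtColor(im,cv2.COLOR_RGB2HSV); m=(hsv[...,1]<60)[175:225,254:310]
pts=np.argwhere(m); print('nonyellow rows/cols',pts.min(0)+[175,254],pts.max(0)+[175,254])
for r in range(190,204,3): print(r,im[r,262:300].mean(-1).astype(int))
L=lambda u,z:Rt.T@(atz(v,u,z)-p)
for u in((254+139/5.115,175+100/5.125),(254+137/5.115,175+152/5.125)): print('tool',L(u,.103),L(u,.114))
```

```text
[0.5639 0.1816 0.1797] yaw 146.51147325394587 j6 0.7601351764700064 [-0.063   0.6923 -0.1775] [ 0.0068 -0.0453  0.0041]
[[-0.834   0.5518  0.0025]
 [ 0.5518  0.834   0.0012]
 [-0.0014  0.0024 -1.    ]]
axis at mouth (np.float64(279.33830484706), np.float64(206.21906609286893)) rotor (np.float64(279.34741562681484), np.float64(202.4920078365776)) blade far edge (np.float64(279.32265637242415), np.float64(201.55946460378632))
nonyellow rows/cols [181 262] [223 293]
190 [215 215 215 216 214 205 186 203 212 214 214 214 211 210 208 208 207 206
 204 203 203 205 207 209 211 213 214 216 215 215 214 213 213 213 214 214
 215 215]
193 [215 215 214 215 214 214 218 230 242 248 254 255 255 237 198 190 190 190
 191 189 191 201 219 228 229 223 217 211 205 209 213 214 214 213 213 213
 214 214]
196 [216 215 214 214 226 244 250 251 251 253 253 253 254 254 228 196 193 193
 193 193 193 203 220 230 231 231 231 232 229 219 205 199 207 213 213 209
 207 204]
199 [215 214 221 241 250 251 250 251 253 254 254 254 255 254 229 192 190 190
 190 190 192 203 220 229 231 230 231 231 231 231 229 209 183 192 202 203
 203 202]
202 [215 214 228 247 250 250 251 252 253 254 254 253 254 254 219 174 169 171
 175 181 189 201 218 226 228 228 228 228 228 228 229 221 185 169 197 205
 206 204]
tool [0.0072 0.0016 0.0767] [0.0101 0.0015 0.0656]
tool [-0.002   0.0013  0.0767] [0.0014 0.0012 0.0657]
```

>>> jog_arm([
  [[0.004,0.0015,0.04,0,0,0,255],[0,0,0.03,0,0,0,255],[0,0,0.02,0,0,0,255],[0,0,0.008,0,0,0,255],[0,0,0.006,0,0,0,255],[0,0,0.006,0,0,0,255],[0,0,0,0,0,0,255]],
])

```text
clock: 11.85
tcp_pos: [0.5624, 0.1824, 0.1504]
orientation: [-0.0, 0.288, 0.958, 0.0]
wrist_force: [-0.4, -0.3, -0.4]
finger_gap: 0.0067
grip_force: 78.8
```

>>> jog_arm([
  [[0,0,0.006,0,0,0,255],[0,0,0.006,0,0,0,255],[0,0,0,0,0,0,255]],
])

```text
clock: 12.15
tcp_pos: [0.5623, 0.1824, 0.1473]
orientation: [-0.0, 0.288, 0.958, 0.0]
wrist_force: [-0.5, 0.5, -0.6]
finger_gap: 0.0067
grip_force: 78.8
```

Free so far and about 4 mm into the slot by the numbers. Continuing down.

>>> jog_arm([
  [[0,0,0.01,0,0,0,255],[0,0,0.01,0,0,0,255],[0,0,0.01,0,0,0,255],[0,0,0,0,0,0,255]],
])

```text
clock: 12.55
tcp_pos: [0.5621, 0.1824, 0.1394]
orientation: [-0.001, 0.288, 0.958, 0.0]
wrist_force: [-0.4, -0.2, -0.9]
finger_gap: 0.0067
grip_force: 78.8
```

>>> jog_arm([
  [[0,0,0.007,0,0,0,255],[0,0,0.006,0,0,0,255],[0,0,0.005,0,0,0,255],[0,0,0.004,0,0,0,255],[0,0,0,0,0,0,255],[0,0,0,0,0,0,255]],
])

```text
clock: 13.15
tcp_pos: [0.5624, 0.1824, 0.1345]
orientation: [-0.0, 0.288, 0.958, 0.0]
wrist_force: [-0.5, -0.2, -1.3]
finger_gap: 0.0066
grip_force: 78.8
```

>>> jog_arm([
  [[0,0,0.004,0,0,0,255],[0,0,0.004,0,0,0,255],[0,0,0,0,0,0,255],[0,0,0,0,0,0,255],[0,0,0,0,0,0,255]],
])

```text
clock: 13.65
tcp_pos: [0.5632, 0.1827, 0.1337]
orientation: [0.001, 0.288, 0.958, 0.001]
wrist_force: [-0.7, 1.2, 5.4]
finger_gap: 0.0066
grip_force: 79.7
```

Contact on the slot floor at exactly the expected depth, so the key is home. Turning clockwise.

>>> jog_arm([
  [[0,0,-0.001,0,0,0.02,255],[0,0,0,0,0,0.02,255],[0,0,0,0,0,0.02,255],[0,0,0,0,0,0.02,255],[0,0,0,0,0,0.02,255],[0,0,0,0,0,0.02,255],[0,0,0,0,0,0.02,255],[0,0,0,0,0,0.015,255],[0,0,0,0,0,0,255],[0,0,0,0,0,0,255],[0,0,0,0,0,0,255]],
])

```text
clock: 14.75
tcp_pos: [0.5632, 0.1825, 0.1337]
orientation: [0.001, 0.51, 0.86, 0.001]
wrist_force: [0.4, 1.0, 6.0]
finger_gap: 0.0065
grip_force: 79.7
```

```bash
python3 st.py
```

```text
[0.5632 0.1825 0.1337] yaw 118.71173200555442 j6 1.2471734997157569 [0.3544 0.9863 5.9906] [-0.0103 -0.0077  0.102 ]
[[-0.4804  0.877   0.0019]
 [ 0.877   0.4804  0.001 ]
 [-0.0001  0.0021 -1.    ]]
```

>>> jog_arm([
  [[0,0,0,0,0,0.015,255],[0,0,0,0,0,0.015,255],[0,0,0,0,0,0.01,255],[0,0,0,0,0,0,255],[0,0,0,0,0,0,255]],
])

```text
clock: 15.25
tcp_pos: [0.5632, 0.1825, 0.1337]
orientation: [0.001, 0.563, 0.827, 0.001]
wrist_force: [-0.1, -0.2, 5.2]
finger_gap: 0.0063
grip_force: 79.7
```

```bash
python3 st.py
```

```text
[0.5632 0.1825 0.1337] yaw 111.51311854374876 j6 1.3728015145615635 [-0.0812 -0.2001  5.1667] [-0.0924  0.0257  0.1142]
[[-0.3667  0.9303  0.0018]
 [ 0.9303  0.3667  0.0009]
 [ 0.0002  0.0021 -1.    ]]
```

>>> jog_arm([
  [[0,0,0,0,0,0.015,255],[0,0,0,0,0,0.01,255],[0,0,0,0,0,0,255],[0,0,0,0,0,0,255]],
])

```text
clock: 15.65
tcp_pos: [0.5632, 0.1826, 0.1337]
orientation: [0.0, 0.594, 0.804, 0.001]
wrist_force: [0.4, -0.3, 6.8]
finger_gap: 0.0065
grip_force: 80.0
```

```bash
python3 st.py
```

```text
[0.5632 0.1826 0.1337] yaw 107.05342970734796 j6 1.4507820109016993 [ 0.3502 -0.3205  6.7806] [-0.1036 -0.021   0.3902]
[[-0.2933  0.956   0.0018]
 [ 0.956   0.2933  0.0009]
 [ 0.0003  0.002  -1.    ]]
```

The stop is felt: torque rose to 0.39 N m. I'll unload slightly, release and lift off.

>>> jog_arm([
  [[0,0,0,0,0,-0.012,255],[0,0,0,0,0,0,255],[0,0,0,0,0,0,130],[0,0,0,0,0,0,130],[0,0,0,0,0,0,130],[0,0,0,0,0,0,130],[0,0,-0.04,0,0,0,130],[0,0,-0.08,0,0,0,130],[0,0,-0.1,0,0,0,130],[0,0,-0.1,0,0,0,130],[0,0,0,0,0,0,130]],
])

```text
clock: 16.75
tcp_pos: [0.5646, 0.1828, 0.2174]
orientation: [0.002, 0.58, 0.815, 0.003]
wrist_force: [0.3, -0.0, -0.5]
finger_gap: 0.0417
grip_force: 0.0
```

Run:
```python
from st import *
v=cam('wrist'); a=v[0]['pixels'][:,:,::-1]; x=cam('side')[0]['pixels'][:,:,::-1]
cv2.imwrite('pics/g.png',np.hstack([cv2.resize(a,(480,420)),cv2.resize(x[180:290,210:294],(320,420),interpolation=2)]))
print([(r['uv'],round(r['conf'],2),atz(v,r['uv'],.139)) for r in spotter.landmark_of('plunger_top','wrist')[:2]])
```

```text
[0.5646 0.1828 0.2174] yaw 109.10328813251174 j6 1.4148769425074428 [ 0.2698 -0.0289 -0.5022] [ 0.0299 -0.0315  0.0328]
[[-0.3273  0.9449  0.0068]
 [ 0.9449  0.3273  0.002 ]
 [-0.0003  0.0071 -1.    ]]
[([243.2, 293.0], 0.68, array([0.5623, 0.0855, 0.139 ]))]
```

View pics/g.png

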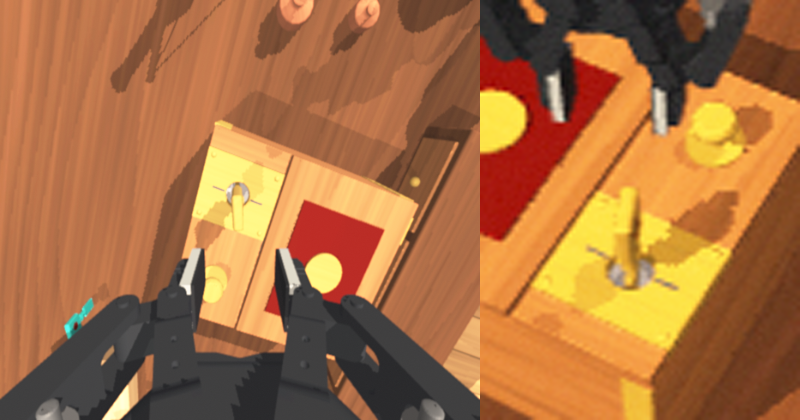

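The key stands released in the lock, turned: wrist crop (236,200), side crop (627,235). The plunger is free, still up, at wrist crop (213,282). Moving over it with the fingers shut.

>>> jog_arm([
  [[-0.122,-0.042,0,0,0,0,130],[-0.122,-0.042,0,0,0,0,255],[-0.122,-0.042,0,0,0,0,255],[0,0,0.08,0,0,0,255],[0,0,0.08,0,0,0,255],[0,0,0.08,0,0,0,255],[0,0,0.05,0,0,0,255],[0,0,0,0,0,0,255],[0,0,0,0,0,0,255],[0,0,0,0,0,0,255],[0,0,0,0,0,0,255]],
])

```text
clock: 18.0
tcp_pos: [0.5633, 0.0858, 0.1412]
orientation: [0.0, 0.58, 0.815, 0.001]
wrist_force: [-0.5, -0.6, -0.6]
finger_gap: 0.0001
grip_force: 0.0
```

>>> jog_arm([
  [[0,0,0.012,0,0,0,255],[0,0,0.012,0,0,0,255],[0,0,0.012,0,0,0,255],[0,0,0.008,0,0,0,255],[0,0,0,0,0,0,255]],
])

```text
clock: 18.5
tcp_pos: [0.5622, 0.0856, 0.1286]
orientation: [-0.001, 0.58, 0.815, -0.0]
wrist_force: [-0.7, 0.4, 0.4]
finger_gap: 0.0001
grip_force: 0.0
```

Run:
```python
from st import *
x=cam('side')[0]['pixels'][:,:,::-1];y=cam('scene')[0]['pixels'][:,:,::-1]
cv2.imwrite('pics/i.png',np.hstack([cv2.resize(x[170:280,220:320],(400,440),interpolation=2),cv2.resize(y[130:240,250:350],(400,440),interpolation=2)]))
```

```text
[0.5622 0.0856 0.1286] yaw 109.09160853346152 j6 1.2471796920389169 [-0.6961  0.3994  0.3852] [-0.0147 -0.0301  0.0432]
[[-0.3271  0.945  -0.0011]
 [ 0.945   0.3271  0.0007]
 [ 0.0011 -0.0008 -1.    ]]
```

View pics/i.png

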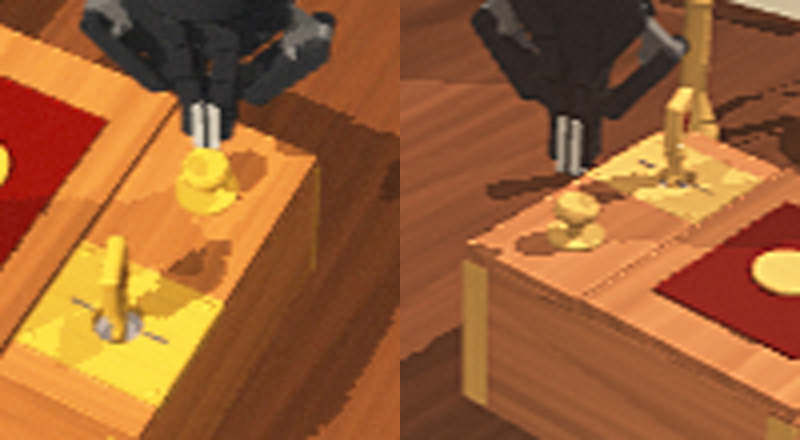

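Run:
```python
from st import *
V={n:cam(n) for n in('side','scene')}
for n,v in V.items():
    c=v[0];q=v[1].T@(p-v[2]); print(n,c['cx']+c['fx']*q[0]/q[2],c['cy']+c['fy']*q[1]/q[2])
print('tip',tri(V['side'],(271.2,207.5),V['scene'],(292,173)),'head',tri(V['side'],(271.5,210.5),V['scene'],(294,180)))
for n in V: print(n,[(r['uv'],round(r['conf'],2)) for r in spotter.landmark_of('plunger_top',n)[:1]])
print(env.get_state()['wrist_force'],cam('wrist')[2])
```

```text
[0.5625 0.0857 0.1291] yaw 109.0948408235014 j6 1.24715845003002 [1.0288 0.6292 0.8334] [-0.0053 -0.0451 -0.0201]
[[-0.3271  0.945  -0.0005]
 [ 0.945   0.3271  0.0008]
 [ 0.0009 -0.0002 -1.    ]]
side 272.44244896913006 213.4474842814971
scene 292.55046917938387 182.9977961787719
tip (array([0.5608, 0.0882, 0.1544]), np.float64(0.005056469454111051)) head (array([0.5651, 0.0863, 0.1383]), np.float64(0.0014683491947057531))
side [([273.4, 211.5], 0.65)]
scene [([291.7, 180.2], 0.43)]
[ 0.332   0.2735 -0.168 ] [0.5385 0.1562 0.3052]
```

The tip is still above the plunger: the visible fingertips are about 12 mm higher than the head, which is at z = 0.138 and up. I'll continue down by feel.

>>> jog_arm([
  [[0,0,0.01,0,0,0,255],[0,0,0.008,0,0,0,255],[0,0,0.006,0,0,0,255],[0,0,0.006,0,0,0,255],[0,0,0,0,0,0,255]],
])

```text
clock: 19.35
tcp_pos: [0.5623, 0.0857, 0.1213]
orientation: [-0.001, 0.58, 0.815, 0.0]
wrist_force: [0.2, -0.3, -0.4]
finger_gap: 0.0003
grip_force: 0.0
```

>>> jog_arm([
  [[0,0,0.008,0,0,0,255],[0,0,0.008,0,0,0,255],[0,0,0,0,0,0,255],[0,0,0,0,0,0,255]],
])

```text
clock: 19.75
tcp_pos: [0.5625, 0.0857, 0.1176]
orientation: [-0.0, 0.58, 0.815, 0.0]
wrist_force: [0.2, -0.4, 0.8]
finger_gap: 0.0
grip_force: 0.0
```

>>> jog_arm([
  [[0,0,0.008,0,0,0,255],[0,0,0.008,0,0,0,255],[0,0,0,0,0,0,255],[0,0,0,0,0,0,255]],
])

```text
clock: 20.15
tcp_pos: [0.5625, 0.0857, 0.1136]
orientation: [-0.0, 0.58, 0.815, 0.0]
wrist_force: [0.1, 0.3, -0.3]
finger_gap: -0.0002
grip_force: 0.0
```

Run:
```python
from st import *
V={n:cam(n) for n in('side','scene')}
# white pad lowest pixels near the tip
for n,(c0,c1,r0,r1) in {'side':(255,290,180,222),'scene':(280,305,140,195)}.items():
    im=V[n][0]['pixels'][r0:r1,c0:c1].astype(int); m=(im.min(-1)>110)&(im.max(-1)-im.min(-1)<45)
    a=np.argwhere(m); print(n,len(a),a.max(0)+[r0,c0] if len(a) else '', (a[a[:,0]==a[:,0].max()]+[r0,c0]).tolist() if len(a) else '')
    L=spotter.cut_out('plunger_top',n)[:1]
    for r in L: b=np.argwhere(r['region']); print('  plunger',r['conf'],b.min(0),b.max(0),r['uv'])
    print('  ',[(r['uv'],round(r['conf'],2)) for r in spotter.landmark_of('plunger_top',n)[:1]])
```

```text
[0.5625 0.0857 0.1136] yaw 109.09619873533602 j6 1.2471951297866861 [ 0.1191  0.3484 -0.2522] [-0.0194  0.0075 -0.0291]
[[-0.3272  0.945  -0.0005]
 [ 0.945   0.3272  0.0007]
 [ 0.0008 -0.0002 -1.    ]]
side 58 [210 274] [[210, 269], [210, 270], [210, 272], [210, 273], [210, 274]]
  plunger 0.66 [209 266] [218 276] [268.8, 215.8]
   [([272.2, 211.2], 0.51)]
scene 40 [178 294] [[178, 293], [178, 294]]
  plunger 0.21 [272 257] [324 297] [275.2, 299.1]
   [([292.4, 179.2], 0.5)]
```

>>> jog_arm([
  [[0,0,0.006,0,0,0,255],[0,0,0.006,0,0,0,255],[0,0,0.004,0,0,0,255],[0,0,0,0,0,0,255],[0,0,0,0,0,0,255]],
])

```text
clock: 20.95
tcp_pos: [0.5625, 0.0857, 0.1096]
orientation: [-0.0, 0.58, 0.815, 0.0]
wrist_force: [-0.2, -0.0, -0.9]
finger_gap: 0.0001
grip_force: 0.0
```

>>> jog_arm([
  [[0,0,0.006,0,0,0,255],[0,0,0.006,0,0,0,255],[0,0,0,0,0,0,255],[0,0,0,0,0,0,255]],
])

```text
clock: 21.35
tcp_pos: [0.5627, 0.0857, 0.1068]
orientation: [-0.0, 0.58, 0.815, 0.0]
wrist_force: [-0.2, -0.8, 0.6]
finger_gap: 0.0004
grip_force: 0.7
```

Run:
```python
from st import *
V={n:cam(n) for n in('side','scene')}
for n,(c0,c1,r0,r1) in {'side':(255,290,180,222),'scene':(280,305,140,195)}.items():
    im=V[n][0]['pixels'][r0:r1,c0:c1].astype(int); m=(im.min(-1)>110)&(im.max(-1)-im.min(-1)<45)
    a=np.argwhere(m); print(n,len(a), (a[a[:,0]==a[:,0].max()]+[r0,c0]).tolist() if len(a) else '')
    print('  ',[(r['uv'],round(r['conf'],2)) for r in spotter.landmark_of('plunger_top',n)[:1]])
for n,c,rr in (('scene',293,(172,192)),('side',271,(204,222))):
    print(n,[tuple(int(z) for z in V[n][0]['pixels'][r,c]) for r in range(*rr)])
```

```text
[0.5627 0.0857 0.1068] yaw 109.09320062628275 j6 1.247229210412672 [-0.1515 -0.835   0.5546] [-0.0046  0.0683 -0.0485]
[[-0.3271  0.945   0.    ]
 [ 0.945   0.3271  0.0007]
 [ 0.0007  0.0002 -1.    ]]
side 56 [[212, 269], [212, 270], [212, 272], [212, 273], [212, 274]]
   [([270.7, 213.6], 0.52)]
scene 39 [[181, 293], [181, 294]]
   []
scene [(185, 166, 144), (184, 167, 145), (186, 168, 146), (177, 160, 139), (179, 162, 140), (180, 163, 141), (177, 162, 140), (179, 163, 142), (174, 159, 141), (150, 143, 133), (186, 133, 64), (231, 173, 85), (205, 149, 74), (176, 125, 61), (119, 82, 43), (161, 113, 57), (153, 107, 52), (180, 124, 63), (255, 231, 119), (255, 236, 123)]
side [(100, 93, 82), (104, 97, 87), (100, 92, 82), (75, 71, 65), (79, 73, 65), (78, 75, 67), (76, 73, 62), (80, 76, 67), (81, 75, 65), (207, 152, 64), (252, 217, 69), (249, 210, 65), (248, 204, 63), (210, 150, 48), (237, 184, 59), (246, 202, 68), (246, 200, 59), (246, 200, 63)]
```

>>> jog_arm([
  [[0,0,0.006,0,0,0,255],[0,0,0.006,0,0,0,255],[0,0,0,0,0,0,255],[0,0,0,0,0,0,255]],
])

```text
clock: 21.95
tcp_pos: [0.5627, 0.0857, 0.1041]
orientation: [-0.0, 0.58, 0.815, 0.0]
wrist_force: [-1.6, -0.7, 5.3]
finger_gap: 0.0002
grip_force: 2.4
```

Contact with the plunger spring at 5.3 N. Pressing on to the stop.

>>> jog_arm([
  [[0,0,0.008,0,0,0,255],[0,0,0.008,0,0,0,255],[0,0,0.008,0,0,0,255],[0,0,0,0,0,0,255]],
])

```text
clock: 22.35
tcp_pos: [0.5628, 0.0857, 0.0987]
orientation: [0.0, 0.58, 0.815, 0.001]
wrist_force: [-2.9, -0.4, 9.2]
finger_gap: -0.0
grip_force: 4.8
```

>>> jog_arm([
  [[0,0,0.006,0,0,0,255],[0,0,0.006,0,0,0,255],[0,0,0.004,0,0,0,255],[0,0,0,0,0,0,255],[0,0,0,0,0,0,255]],
])

```text
clock: 22.85
tcp_pos: [0.5631, 0.0857, 0.0985]
orientation: [0.001, 0.58, 0.815, 0.001]
wrist_force: [-10.3, -0.5, 31.8]
finger_gap: 0.0
grip_force: 15.5
```

Hard stop at 31.8 N after about 8 mm. Lifting off.

>>> jog_arm([
  [[0,0,-0.02,0,0,0,255],[0,0,-0.08,0,0,0,255],[0,0,-0.15,0,0,0,255],[0,0,-0.18,0,0,0,255],[0,0,-0.18,0,0,0,255],[0,0,0,0,0,0,255],[0,0,0,0,0,0,255],[0,0,0,0,0,0,255],[0,0,0,0,0,0,255],[0,0,0,0,0,0,255],[0,0,0,0,0,0,255],[0,0,0,0,0,0,255],[0,0,0,0,0,0,255]],
])

```text
clock: 24.15
tcp_pos: [0.5625, 0.0856, 0.246]
orientation: [-0.0, 0.58, 0.815, 0.0]
wrist_force: [-0.3, -0.2, 0.3]
finger_gap: -0.0002
grip_force: 0.0
```

Run:
```python
from st import *
V={n:cam(n) for n in('scene','side')}
for t in('lid_edge','plunger_top','key'):
    L={n:spotter.landmark_of(t,n)[:4] for n in V}
    print(t,{n:[(np.round(l['uv']).tolist(),round(l['conf'],2)) for l in L[n]] for n in V})
    for a in L['scene']:
        for b in L['side']:
            x,e=tri(V['scene'],a['uv'],V['side'],b['uv'])
            if e<.01: print('  ',x,e)
```

```text
[0.5625 0.0856 0.246 ] yaw 109.09694950129337 j6 1.2470204247609957 [-0.348  -0.1748  0.3324] [ 0.0294 -0.0073  0.013 ]
[[-0.3272  0.945  -0.0006]
 [ 0.945   0.3272  0.0008]
 [ 0.0009 -0.0003 -1.    ]]
lid_edge {'scene': [([333.0, 158.0], 0.74), ([316.0, 178.0], 0.57)], 'side': [([224.0, 194.0], 0.87)]}
   [0.639  0.139  0.2057] 0.006001411009799018
plunger_top {'scene': [([292.0, 178.0], 0.42)], 'side': [([269.0, 212.0], 0.67)]}
key {'scene': [([221.0, 246.0], 0.72), ([192.0, 226.0], 0.56), ([322.0, 171.0], 0.52)], 'side': [([370.0, 220.0], 0.59), ([251.0, 255.0], 0.44), ([332.0, 209.0], 0.39)]}
   [ 0.4896 -0.0849 -0.0038] 0.0026587350747531327
   [ 0.3904 -0.0899  0.0088] 0.0005420134795666509
```

Run:
```python
from st import *
for n in('scene','side'):
    v=cam(n);c=v[0]
    for z in(.114,.171):
        q=v[1].T@(np.array([.563,.1825,z])-v[2]); print(n,z,c['cx']+c['fx']*q[0]/q[2],c['cy']+c['fy']*q[1]/q[2])
    for r in spotter.cut_out('key',n):
        b=np.argwhere(r['region'])[:,::-1]; print('  ',r['conf'],b.min(0),b.max(0))
```

```text
[0.5626 0.0856 0.2462] yaw 109.09561297445737 j6 1.2470313357197131 [-1.1052 -0.2071  0.3057] [ 0.0776  0.0181 -0.0878]
[[-0.3271  0.945  -0.0002]
 [ 0.945   0.3271  0.0007]
 [ 0.0007  0.0001 -1.    ]]
scene 0.114 318.14476778167466 173.4850516892632
scene 0.171 319.49141956030826 153.39436671765904
   0.48 [214 214] [223 245]
   0.44 [189 205] [194 227]
   0.41 [316 154] [322 168]
side 0.114 249.40812801453907 250.52345884051118
side 0.171 247.9369123020903 234.77836775637456
   0.6 [370 205] [377 223]
   0.46 [246 230] [252 255]
   0.32 [156 165] [300 304]
```

```bash
python3 -c "
from workcell import ticket
print(ticket.hand_in())"
```

```text
the job is handed in; nothing more can be done
None
```

I handed the job in with the brass key home in the lock and turned to its stop, the plunger pressed to its stop and released, the lid measured open at about 0.6 rad and the gripper clear; the hand-in returned no verdict, and I viewed 11 pictures, one over your limit of 10.

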